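# Put the microscope parts away in their cradles

### The arm

A 7-joint arm with a two-finger parallel gripper is mounted at the origin on the work surface. World frame = base frame: x ahead of the robot, y to its left, z up, the work surface at z = 0. Lengths are in mm, angles in rad, forces in N, time in s.
With the tool pointing down it reaches from about 400 to 900 mm from the base axis. Payload 5.6 kg.
Tool frame: the origin (TCP) lies midway between the tips of the shut fingers; the grasp point (between the pads) lies 19 mm behind it; z points along the fingers, y is the line along which they close (so a half turn about z gives the same grasp; the last joint's range is limited). The gripper opens to 92 mm and grips with 3 to 60 N. Pads are 20 mm wide; open, the fingers measure 128 mm over their backs; the gripper's body (75 mm by 189 mm) begins 69 mm behind the grasp point.
Start: joints at [-1.203, 0.468, -0.012, 1.603, 0.006, 1.071, -0.056], TCP at [259.613, 595.911, 214.592] pointing down, gripper open.
Joint ranges: [-2.53, 2.53], [-0.31, 2.02], [-1.57, 1.55], [0.28, 2.44], [-1.29, 4.43], [0.15, 1.84], [-2.92, 2.92]. Speed limits (rad/s): [2.57, 2.57, 3.14, 3.14, 3.14, 3.14, 3.14].

### API

Orientations are given as a rotation vector (axis times angle).
In Python, from cell import robot, grip, kin, viewer gives the robot as it stands. Calls block until the motion is done:
- robot.movep(position, orientation): joint-space move of the TCP to a pose.
- robot.servo_line(position, feed=150, rotation=None): straight line of the TCP; rotation=None keeps the orientation; feed is the mean speed in mm/s.
- robot.goto_joints(angles): joint-space move.
- grip(opening, newtons=None): opening from 0.0 (shut) to 1.0 (fully open); newtons is the grip in N (None keeps the last); returns when the fingers have stopped.
- robot.hold(seconds).
- kin.ik(position, orientation): joint angles nearest the present ones, or None.
- robot.observe(): the state.
- viewer.read_camera(name): name is "side" or "top"; returns the picture (480x640x3 uint8, red, green, blue); there is no depth.
- viewer.camera_info(name): a dict with "camera_matrix" (3x3 intrinsics, pixels), "k1" (the pictures are not rectified: a ray, as slopes to the right and down, at radius r is drawn at 1 + k1 r^2 times it, then the intrinsics apply), "R" (3x3) and "t" (3): a world point X has camera coordinates R X + t. Camera axes: x right, y down, z forward; pixel columns grow to the right and rows downward; lengths in mm; the calibration is good to about 2 mm. A picture is of the moment at which its call begins. camera_info takes no time and is no camera call.
A pose or a line that the arm cannot do raises robot.IKError and nothing moves.
- robot.job_done(): hands the job in; it is judged then, once.
Trained networks look in the newest picture that a camera, given by its name, has taken for a name from the list of things; names that differ only in an ending like _2 or _b are one class to them, and where a whole thing is asked for, a point or a joint stands for the part that bears it (a point fixed in the world has none). Each returns a list of dicts, best first, with "confidence" (0 to 1); they miss things now and then, are a little off and sometimes report something else, mostly with a low value. They report only what shows in the picture. A call takes as long as a camera call. They do not tell look-alikes from the thing itself.
- viewer.silhouettes(name, camera): "mask" (480x640 bool, what is visible of it).
- viewer.pinpoint(name, camera): "at" ([x, y, z] in mm, in the coordinates of the camera as it stood for that picture, good to about 4 mm: a listed point, or the origin of a listed thing).
The state is a dict: "t": time; "joints": joint angles; "joint_velocities": joint speeds; "joint_torque": joint torques, N m; "tcp_pos": TCP position; "tcp_rot": TCP orientation; "contact_force": force on the tool from outside, world axes, zero at the start; "wrist_torque": the same for the moment, N m; "grip_width": opening from 0.0 (shut) to 1.0 (fully open); "grip_force": force on a finger pad.
Only numpy, scipy, OpenCV 4.12 (cv2) and the standard library are available. Lean on these libraries where they do the work, as an engineer would, in place of code of your own. Each camera call takes 0.05 s, during which the arm holds its last target. There are 200 camera calls.

### The job

The inspection is finished: put the four microscope parts scattered on the bench away, each upright in the white cradle shaped for it and flat on the cradle's floor inside the rim: the slim objective in the small round one, the stout eyepiece in the large round one, the square ball holder in the square one and the oblong clamp in the oblong one. Do not knock over the amber glass vial or push it aside.

Things in the scene. Friction and masses are not known exactly. Their poses are not given: they have to be found in the camera images.
- objective: Microscope objective standing upright: slim steel cylinder with a black band, 22 mm diameter up to 34 mm height, then a narrower nose, 48 mm high in all; 0.1 kg. The slimmest of the four parts. Origin: centre of its underside; z up.
- eyepiece: Microscope eyepiece standing upright: stout black cylinder with a steel band and a lens on top, 40 mm diameter up to 34 mm height, 42 mm high in all; 0.12 kg. Origin: centre of its underside; z up.
- ball_holder: Test-ball holder: square aluminium block 44 x 44 mm, 30 mm high, with a small ball 5 mm proud of its top centre and a screw at each corner; 0.15 kg. Origin: centre of its underside; x and y along its sides, z up.
- clamp: Specimen clamp: oblong steel block 66 mm (its x) by 28 mm (its y), 30 mm high, with a dark line across its middle and two screws on top; 0.2 kg. Origin: centre of its underside; z up.
- small_round_cradle: Cradle for the objective: round shallow tray, recess 38 mm diameter, 48 mm outside. Fixed to the bench, white plastic with a thin black mat inside. Floor 3 mm above the bench, rim 5 mm wide and 8 mm high above the bench. Origin: centre of its underside, on the bench; z up.
- large_round_cradle: Cradle for the eyepiece: round shallow tray, recess 56 mm diameter, 66 mm outside. Fixed to the bench, white plastic with a thin black mat inside. Floor 3 mm above the bench, rim 5 mm wide and 8 mm high above the bench. Origin: centre of its underside, on the bench; z up.
- square_cradle: Cradle for the ball holder: square shallow tray, recess 60 x 60 mm, 70 x 70 mm outside. Fixed to the bench, white plastic with a thin black mat inside. Floor 3 mm above the bench, rim 5 mm wide and 8 mm high above the bench. Origin: centre of its underside, on the bench; z up, x and y along its sides.
- oblong_cradle: Cradle for the clamp: oblong shallow tray, recess 82 mm (its x) by 44 mm (its y), 92 x 54 mm outside. Fixed to the bench, white plastic with a thin black mat inside. Floor 3 mm above the bench, rim 5 mm wide and 8 mm high above the bench. Origin: centre of its underside, on the bench; z up.
- vial: Small amber glass vial with a white cap, standing loose on the bench among the other things, 22 mm diameter, 46 mm high; it must stay where it stands. Other small things near by (a brass weight 31 mm high, a cork 22 mm high, a pen, tweezers) are only in the way. Origin: centre of its underside; z up.
There are look-alikes about, which are no part of the job. What is shaped like the objective but red is not meant.

How it is judged:
By the outcome, as a careful person would: the job done as asked, in the order asked, and still so for the second after the job is handed in, with the robot touching nothing.
It also fails if it takes over 104 s, if anything falls off the work surface, if the arm or the gripper's body presses on something with over 40 N, if the wrist force passes 120 N, or if a joint passes its speed limit or range.

## Working session

There is one attempt and no reset: what is moved stays moved. The work goes in short steps, each a Python script; the robot and the scene stay as the last script left them, time stands still between calls to the robot, and variables do not carry over. Pictures are saved under pics/ and viewed, at most 14 in all, crops included, and the job is handed in when it is done.

```bash
ls; mkdir -p pics; cat > h.py <<'E'
import numpy as np, cv2
from cell import robot, grip, kin, viewer
def shot(cam,fn):
    im=viewer.read_camera(cam); cv2.imwrite('pics/'+fn,cv2.cvtColor(im,cv2.COLOR_RGB2BGR)); return im
def toworld(at,cam):
    i=viewer.camera_info(cam); R=np.array(i['R']);t=np.array(i['t']); return R.T@(np.array(at)-t)
def px2w(uv,z,cam):
    i=viewer.camera_info(cam); K=np.array(i['camera_matrix']);R=np.array(i['R']);t=np.array(i['t'])
    p=cv2.undistortPoints(np.array(uv,float).reshape(-1,1,2),K,np.array([i['k1'],0,0,0.]))[:,0]
    d=np.c_[p,np.ones(len(p))]@R; c=-R.T@t
    return c+d*((z-c[2])/d[:,2])[:,None]
E
python3 - <<'E'
from h import *
for c in('top','side'):
    shot(c,c+'1.png'); i=viewer.camera_info(c); R=np.array(i['R']);print(c,(-R.T@np.array(i['t'])).round(),R.round(2).tolist(),i['k1'])
    for n in 'objective eyepiece ball_holder clamp small_round_cradle large_round_cradle square_cradle oblong_cradle vial'.split():
        print(n,[(toworld(d['at'],c).round().tolist(),round(d['confidence'],2)) for d in viewer.pinpoint(n,c)])
print(robot.observe()['t'])
E
```

```text
pics
top [450.  -2. 833.] [[0.03, -1.0, -0.01], [-0.99, -0.03, -0.13], [0.13, 0.01, -0.99]] -0.030625241356406995
objective [([691.0, 212.0, 3.0], 0.53), ([631.0, 220.0, 0.0], 0.44)]
eyepiece []
ball_holder [([661.0, -258.0, 2.0], 0.69)]
clamp [([458.0, 80.0, -0.0], 0.6)]
small_round_cradle [([483.0, -242.0, -2.0], 0.82)]
large_round_cradle [([641.0, 94.0, 4.0], 0.84)]
square_cradle [([460.0, -80.0, 5.0], 0.67)]
oblong_cradle [([488.0, 226.0, 3.0], 0.68)]
vial [([565.0, -7.0, 1.0], 0.63), ([630.0, 220.0, -0.0], 0.61)]
side [414. 632. 462.] [[-0.97, -0.24, 0.0], [-0.14, 0.54, -0.83], [0.2, -0.81, -0.55]] -0.07469805726764789
objective [([689.0, 212.0, -4.0], 0.58), ([628.0, 228.0, -0.0], 0.57)]
eyepiece [([645.0, -86.0, -1.0], 0.67)]
ball_holder [([659.0, -256.0, -4.0], 0.78), ([445.0, 81.0, -3.0], 0.45)]
clamp [([445.0, 84.0, 1.0], 0.77)]
small_round_cradle [([477.0, -244.0, 0.0], 0.5)]
large_round_cradle [([643.0, 98.0, -0.0], 0.61)]
square_cradle [([453.0, -86.0, 2.0], 0.96)]
oblong_cradle [([489.0, 226.0, -0.0], 0.73), ([455.0, -80.0, -0.0], 0.49)]
vial [([557.0, -13.0, -0.0], 0.57)]
1.0
```

View pics/top1.png

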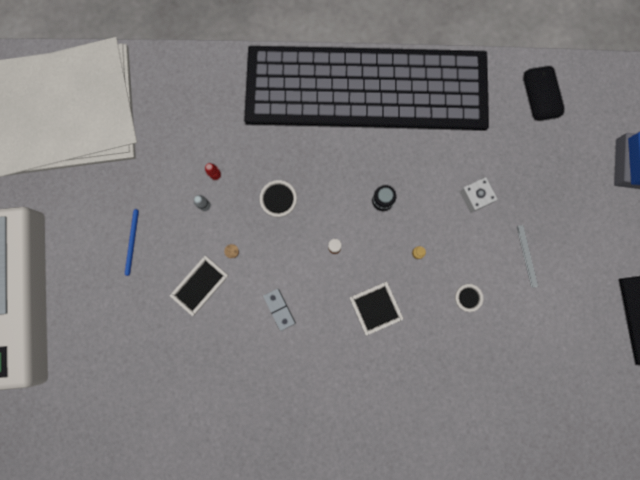

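View pics/side1.png

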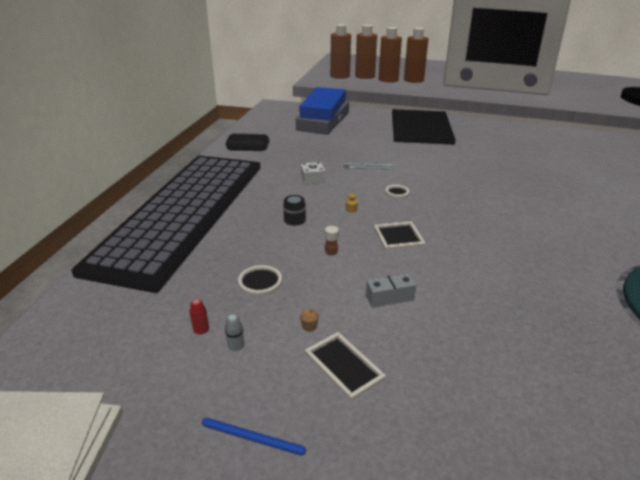

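The picture shows the objective at (202,202), with the red look-alike at (213,171). The eyepiece is at (385,197), the ball holder at (480,193), the clamp at (279,309) and the vial at (335,246). The cradles are oblong (198,286), large round (278,198), square (376,308) and small round (469,298). I'll fit poses by matching model silhouettes in both views.

```bash
cat > fit.py <<'E'
from h import *
import json
from scipy.optimize import minimize
def cyl(*rz): 
    a=np.linspace(0,2*np.pi,40); return np.vstack([np.c_[r*np.cos(a),r*np.sin(a),0*a+z] for r,z in rz])
def box(x,y,h): return np.array([[i*x/2,j*y/2,k] for i in(-1,1) for j in(-1,1) for k in(0,h)])
M={'objective':(cyl((11,0),(11,34),(7,48)),[630,222]),'eyepiece':(cyl((20,0),(20,34),(15,42)),[645,-86]),
'ball_holder':(box(44,44,30),[660,-257]),'clamp':(box(66,28,30),[450,82]),
'small_round_cradle':(cyl((24,0),(24,8)),[480,-243]),'large_round_cradle':(cyl((33,0),(33,8)),[642,96]),
'square_cradle':(box(70,70,8),[456,-83]),'oblong_cradle':(box(92,54,8),[488,226]),'vial':(cyl((11,0),(11,46)),[561,-10])}
def proj(P,cam):
    i=viewer.camera_info(cam);R=np.array(i['R'])
    return cv2.projectPoints(P,cv2.Rodrigues(R)[0],np.array(i['t'],float),np.array(i['camera_matrix']),np.array([i['k1'],0,0,0.]))[0][:,0]
def render(V,p,cam):
    c,s=np.cos(p[2]),np.sin(p[2]); W=V@np.array([[c,s,0],[-s,c,0],[0,0,1]])+[p[0],p[1],0]
    im=np.zeros((480*4,640*4),np.uint8)
    h=cv2.convexHull(((proj(W,cam)+.5)*4*16).astype(np.float32)).round().astype(np.int32)
    cv2.fillConvexPoly(im,h,255,shift=4); return im
def crop(V,p,cam):
    uv=proj(np.array([[p[0],p[1],10.]]),cam)[0].astype(int); return slice(max(uv[1]-50,0),uv[1]+50),slice(max(uv[0]-50,0),uv[0]+50)
def fit(name,cams=('top','side'),p0=None):
    V,g=M[name]; g=g if p0 is None else p0; out={}
    for cam in cams:
        best=None
        for d in viewer.silhouettes(name,cam):
            m=np.array(d['mask'])
            if not m.any(): continue
            cen=np.argwhere(m).mean(0)[::-1]; e=np.linalg.norm(cen-proj(np.array([[*g,V[:,2].max()/2]],float),cam)[0])
            if best is None or e<best[0]: best=(e,m)
        if best is None or best[0]>15: continue
        sl=crop(V,g,cam); big=tuple(slice(4*s.start,4*s.stop) for s in sl)
        mm=cv2.resize(best[1][sl].astype(np.uint8)*255,None,fx=4,fy=4,interpolation=cv2.INTER_LINEAR)
        f=lambda p:cv2.absdiff(render(V,p,cam)[big],mm).sum(dtype=float)/mm.sum(dtype=float)
        rs=[minimize(f,[*g,y],method='Nelder-Mead',options=dict(initial_simplex=[[*g,y],[g[0]+6,g[1],y],[g[0],g[1]+6,y],[*g,y+.3]],maxiter=90)) for y in ([0] if len(V)>8 else [0,.5,1,1.5,2,2.6])]
        r=min(rs,key=lambda r:r.fun); out[cam]=[*r.x.round(1)[:2],round(r.x[2]%np.pi,3),round(r.fun,3)]
    return out
E
python3 - <<'E'
from fit import *
for c in('top','side'): viewer.read_camera(c)
for n in M: print(n,fit(n))
E
```

```text
objective {'top': [np.float64(631.4), np.float64(223.9), np.float64(0.195), np.float64(0.17)], 'side': [np.float64(629.3), np.float64(225.0), np.float64(3.053), np.float64(0.079)]}
eyepiece {'top': [np.float64(649.7), np.float64(-91.7), np.float64(0.175), np.float64(0.059)], 'side': [np.float64(646.5), np.float64(-91.8), np.float64(0.443), np.float64(0.072)]}
ball_holder {'top': [np.float64(658.4), np.float64(-256.9), np.float64(0.46), np.float64(0.068)], 'side': [np.float64(656.5), np.float64(-255.6), np.float64(0.468), np.float64(0.066)]}
clamp {'top': [np.float64(452.4), np.float64(82.9), np.float64(0.49), np.float64(0.064)], 'side': [np.float64(449.6), np.float64(83.0), np.float64(0.617), np.float64(0.128)]}
small_round_cradle {'top': [np.float64(480.8), np.float64(-242.1), np.float64(0.151), np.float64(0.063)], 'side': [np.float64(478.0), np.float64(-239.7), np.float64(0.044), np.float64(0.146)]}
large_round_cradle {'top': [np.float64(646.9), np.float64(93.8), np.float64(3.12), np.float64(0.047)], 'side': [np.float64(643.6), np.float64(93.5), np.float64(0.024), np.float64(0.101)]}
square_cradle {'top': [np.float64(459.3), np.float64(-82.7), np.float64(0.417), np.float64(0.043)], 'side': [np.float64(455.4), np.float64(-79.7), np.float64(0.415), np.float64(0.11)]}
oblong_cradle {'top': [np.float64(489.5), np.float64(224.8), np.float64(2.485), np.float64(0.056)], 'side': [np.float64(487.1), np.float64(225.3), np.float64(2.461), np.float64(0.033)]}
vial {'top': [np.float64(561.5), np.float64(-7.5), np.float64(3.094), np.float64(0.094)], 'side': [np.float64(558.7), np.float64(-8.2), np.float64(0.272), np.float64(0.162)]}
```

```bash
cat > pp.py <<'E'
from h import *
from scipy.spatial.transform import Rotation as Ro
def rv(phi):
    y=np.array([np.cos(phi),np.sin(phi),0]); z=np.array([0,0,-1.]); return Ro.from_matrix(np.c_[np.cross(y,z),y,z]).as_rotvec()
def near(x,y,z,phi):
    q=np.array(robot.observe()['joints']); best=None
    for k in(-1,0,1):
        r=rv(phi+k*np.pi); s=kin.ik([x,y,z],r)
        if s is not None:
            c=np.abs(np.array(s)-q).max()+max(0,abs(s[6])-2.2)*3
            if best is None or c<best[0]: best=(c,r)
    return best[1]
def st(tag):
    o=robot.observe(); print(tag,'t',round(o['t'],1),'w',round(o['grip_width']*92,1),'F',round(o['grip_force'],1),'tcp',np.round(o['tcp_pos'],1),'cf',np.round(o['contact_force'],1),flush=True); return o
def pick(x,y,phi,h,w,open_mm,N=20):
    grip(open_mm/92); robot.movep([x,y,130],near(x,y,130,phi)); robot.servo_line([x,y,h+0.],feed=120)
    grip(0,N); o=st('grasp'); W=o['grip_width']*92
    if abs(W-w)>4: raise SystemExit('bad grasp width')
    robot.servo_line([x,y,140.],feed=150); st('lift')
def place(x,y,phi,h,open_mm):
    r=near(x,y,140,phi); robot.movep([x,y,140],r); robot.servo_line([x,y,30.+h],feed=150); robot.servo_line([x,y,h+3.7],feed=40)
    st('down'); grip(open_mm/92); robot.servo_line([x,y,130.],feed=150); st('up')
E
python3 - <<'E'
from pp import *
pick(630.3,224.5,np.pi/2,12,22,60)
place(479.6,-241.2,np.pi/2,12,50)
pick(648,-91.8,np.pi/2,11,40,80)
place(645.3,93.7,np.pi/2,11,66)
shot('top','top2.png');shot('side','side2.png')
from fit import *
print(fit('objective',p0=[480,-241]),fit('eyepiece',p0=[645,94]))
E
```

```text
grasp t 6.4 w 21.3 F 20.0 tcp [630.4 224.5  12.1] cf [-1.2 -0.2 -0.1]
lift t 7.4 w 21.5 F 20.0 tcp [629.5 224.2 138.9] cf [-0.2  0.2 -1.1]
down t 10.8 w 21.5 F 20.0 tcp [ 479.6 -241.3   15.5] cf [ 0.3  0.5 -0.3]
up t 12.2 w 49.8 F 0.0 tcp [ 479.  -240.9  129.3] cf [ 0.4 -0.1  0.3]
grasp t 15.6 w 39.8 F 20.0 tcp [648.  -91.8  11.1] cf [-0.7  0.3  0.3]
lift t 16.6 w 39.4 F 20.0 tcp [647.2 -91.6 138.9] cf [-0.4 -1.1 -2.1]
down t 19.0 w 39.5 F 20.0 tcp [645.4  93.7  14.5] cf [-1.2  0.3 -1.5]
up t 20.5 w 65.9 F 0.0 tcp [644.5  93.6 129.1] cf [-0.2  0.5 -0.8]
{'top': [np.float64(481.5), np.float64(-241.6), np.float64(0.08), np.float64(0.087)], 'side': [np.float64(479.9), np.float64(-244.8), np.float64(0.355), np.float64(0.117)]} {'top': [np.float64(647.1), np.float64(95.3), np.float64(3.13), np.float64(0.055)], 'side': [np.float64(645.6), np.float64(89.4), np.float64(0.35), np.float64(0.06)]}
```

```bash
python3 - <<'E'
from pp import *
h=np.pi/2
pick(657.4,-256.3,.464+h,9,44,84)
place(457.4,-81.4,.416+h,9,64)
pick(451,83,.51+h,9,28,70)
place(488.3,225,2.475+h,9,50)
robot.goto_joints([-1.203, 0.468, -0.012, 1.603, 0.006, 1.071, -0.056]); st('home')
a=shot('top','top3.png');b=shot('side','side3.png')
from fit import *
for n,p in dict(ball_holder=[457,-81],clamp=[488,225],vial=[560,-8]).items(): print(n,fit(n,p0=p))
c=cv2.resize(a[150:350,150:510],(800,444),interpolation=2);d=cv2.resize(b[130:410,160:480],(640,560),interpolation=2)
for n,i in(('t3c.png',c),('s3c.png',d)): cv2.imwrite('pics/'+n,i[:,:,::-1])
E
```

```text
grasp t 24.4 w 43.7 F 20.0 tcp [ 657.4 -256.3    9.1] cf [0.2 0.  0.3]
lift t 25.4 w 44.2 F 20.0 tcp [ 656.6 -256.   138.7] cf [-0.7 -0.6 -2.1]
down t 28.1 w 43.6 F 20.0 tcp [457.4 -81.4  12.6] cf [-0.3  0.1 -0.7]
up t 29.5 w 64.3 F 0.0 tcp [456.8 -81.3 129.4] cf [-0.3  0.1 -0.5]
grasp t 32.4 w 27.7 F 20.0 tcp [451.1  83.    9.1] cf [-0.6 -0.9  1.6]
lift t 33.4 w 28.1 F 20.0 tcp [450.2  82.9 139.2] cf [-1.  -0.9 -3.2]
down t 36.2 w 27.8 F 20.0 tcp [488.4 225.   12.6] cf [-0.5  0.2 -2.3]
up t 37.7 w 50.4 F 0.0 tcp [487.7 224.7 129.3] cf [ 0.1  0.9 -0.7]
home t 39.3 w 49.8 F 0.0 tcp [261.3 594.6 213.8] cf [ 0.3 -0.9  0.3]
ball_holder {'top': [np.float64(458.6), np.float64(-81.2), np.float64(0.421), np.float64(0.09)], 'side': [np.float64(456.4), np.float64(-84.1), np.float64(0.389), np.float64(0.055)]}
clamp {'top': [np.float64(489.0), np.float64(227.1), np.float64(2.479), np.float64(0.067)], 'side': [np.float64(487.3), np.float64(223.7), np.float64(2.473), np.float64(0.049)]}
vial {'top': [np.float64(561.0), np.float64(-7.8), np.float64(0.184), np.float64(0.094)], 'side': [np.float64(558.9), np.float64(-8.1), np.float64(0.164), np.float64(0.138)]}
```

View pics/t3c.png

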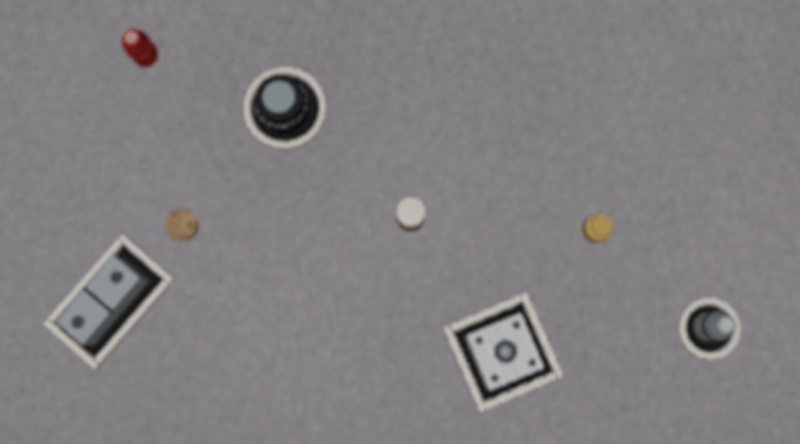

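View pics/s3c.png

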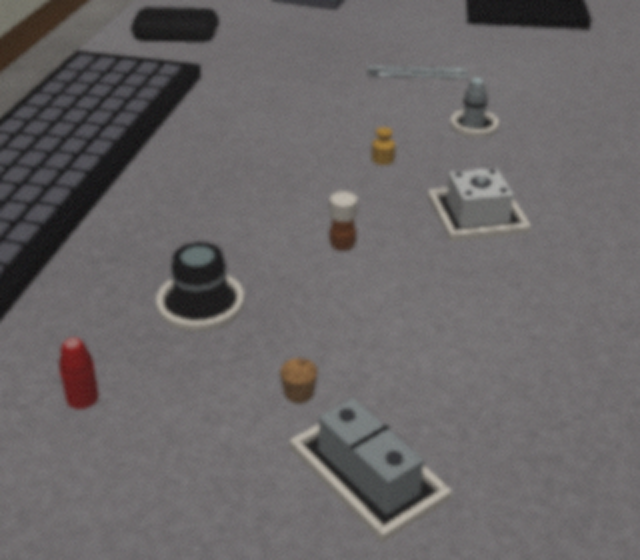

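Both crops show all four parts upright inside their cradle rims. In the top crop, the clamp is at (100,300), the eyepiece at (285,105), the ball holder at (503,350) and the objective at (712,327). The vial hasn't moved.

```bash
python3 -c "
from cell import robot
print(robot.job_done())"
```

```text
the job is handed in; nothing more can be done
None
```

All four parts are upright in their matching cradles, placed in the order listed; the vial was not moved, and I handed the job in after about 40 s of robot time.

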